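# Push the board carrier home past the sprung retaining gate

### The arm

A 6-joint arm with a two-finger parallel gripper is mounted at the origin on the work surface. World frame = base frame: x ahead of the robot, y to its left, z up, the work surface at z = 0. Lengths are in m, angles in rad, forces in N, time in s.
With the tool pointing down it reaches from about 0.25 to 0.725 m from the base axis. Payload 4 kg.
Tool frame: the origin (TCP) lies at the very end of the fingers, on their centre line; the grasp point (between the pads) lies 19 mm behind it (grip_point_offset is the distance from the TCP to the grasp point, in m); y points along the fingers, z is the direction in which the jaws open and shut, and the axes are right-handed (so a half turn about y gives the same grasp; the last joint's range is limited). The gripper opens to 85 mm and grips with 20 to 120 N. Pads are 22 mm wide; open, the fingers measure 114 mm over their backs; the gripper's body (76 mm by 85 mm) begins 54 mm behind the grasp point. The pads swing forward as they close: fully open they stand 13 mm farther back than shut.
Start: joints at [1.158, 0.241, 0.005, 1.335, 0, 1.571], TCP at [0.201, 0.458, 0.206] pointing down, gripper open.
Joint ranges: [-2.72, 2.72], [-1.05, 1.87], [-1.09, 1.28], [-1.99, 2.15], [-1.42, 1.44], [-3.14, 3.14]. Speed limits (rad/s): [2.79, 2.79, 3.14, 3.14, 3.14, 3.14].

### API

Orientations are given as a unit quaternion [x, y, z, w].
In Python, from plant import * gives the robot as it stands.
- The arm moves only by the tool apply_moves, never from a script. Its argument "moves" is a list of rows, each an object with "turn": the turn, a rotation vector about the tool's x, y, z in rad, a list of three; "linear": the shift along the tool's x, y, z in m, a list of three; "grip": the closure, from 0 (fully open) to 1 (shut). In form: [{"turn": [wx, wy, wz], "linear": [dx, dy, dz], "grip": grip}, ...]. A call has 1 to 10 rows; each row shifts and turns the pose as measured when the row begins, along the tool's axes as they then stand; what a row does not reach is not made up. A row lasts 1/8 s, in which the tool goes at most 62.5 mm and 10.7 degrees, less where a joint would pass 70% of its speed; a pose out of reach is approached as far as the arm can. A call with a gripper value outside its range is refused whole. The fingers move at their own pace and stop on an object; the grip force is fixed at half the most. Time passes only in rows, so rows that do not move let the fingers close. It gives the time, the measured TCP pose, the force and the opening at its end, in the units of the state.
- read_state(): the state, without advancing time (a new reading comes with each control period).
- camera(name): name is "scene" or "top"; returns (picture, depth): 420x560x3 uint8, blue, green, red; 420x560 float32, m along the optical axis (not along the pixel's ray), 0 where there is no reading.
- camera_params(name): a dict with "K" (3x3 intrinsics, pixels), "pose" (4x4, takes a point from camera to world coordinates). Camera axes: x right, y down, z forward; pixel columns grow to the right and rows downward; lengths in m; the calibration is good to about 2 mm. A picture is of the moment at which its call begins. camera_params takes no time and is no camera call.
- close_job(): hands the job in, once; it reports no verdict.
The state is a dict: "time": time; "joint_pos": joint angles; "joint_velocities": joint speeds; "effort": joint torques, N m; "eef_pos": TCP position; "tcp_rot": TCP orientation; "wrist_force": force on the tool from outside, world axes, zero at the start; "moment": the same for the moment, N m; "finger_gap": finger opening in m.
Only numpy, scipy, OpenCV 4.12 (cv2) and the standard library are available. Lean on these libraries where they do the work, as an engineer would, in place of code of your own. Each camera call takes 0.05 s, during which the arm holds its last target.

### The job

In the opened chassis, hold the sprung side gate swung outward with one fingertip and, while you hold it clear, push the board carrier along its guides past the gate with the other fingertip until it is fully home against the red connector at the end of its bay; then let the gate close by itself behind the carrier. The gate must not touch the carrier; do not lift or tip the carrier, and leave the tape roll, screwdriver, bottle and screw pot where they are.

Things in the scene. Friction and masses are not known exactly. Their poses are not given: they have to be found in the camera images.
- chassis: Fixed open-topped aluminium chassis tray, 300 mm (x) by 260 mm (y), floor top at z = 10 mm, walls 25 mm high, no front wall. x points along the bay from the open front to the green backplane (50 mm high); y left, z up. Origin on the bench under its centre. Left of the gate the floor is clear to the side wall (y = 128 mm) for x below 20 mm.
- gate (a joint): Sprung retaining gate on the bay's left: upright aluminium plate 170 long, 44 high, 2.5 mm thick, hinged along its lower edge. 0 = closed (upright); grows as the plate leans outward (chassis +y), to 1.1 rad. Its flange clears the carrier's path from 0.68 rad. A spring shuts it when let go: pushing the inner face outward 25 mm from the hinge takes about 2.5 N at first, 4.5 N at 0.9 rad.
- gate_flange (a point): Centre of the gate's stop flange; moves with the gate. The flange stands square on the plate's inner face at the backplane end (chassis x = 27 to 30 mm); shut, it reaches 26 mm over the bay, to chassis y = 24 mm (4 mm left of the handle), from 16 to 42 mm above the hinge axis, and so blocks the carrier.
- gate_edge (a point): Middle of the gate plate's upper edge; moves with the gate. The hinge axis is parallel to chassis x, 44 mm below it when shut, at chassis y = 50 mm, z = 14 mm; the plate runs from chassis x = -140 to +30 mm.
- gateway (a point): Fixed point on the bay floor (chassis z = 10 mm), on the bay's centreline (chassis y = 0) at chassis x = 30 mm, in the plane of the inner (backplane-side) face of the closed gate's stop flange; axes as the chassis. The bay runs between two black guide strips, 8 mm high, at y = 41 to 45 mm either side. The red connector's face, which stops the carrier, is 85 mm farther along x.
- carrier: Loose board carrier, 0.2 to 0.4 kg, on the bay floor between the guides: aluminium pan 80 x 80 x 6 mm, green board, black header at the nose (+x, 30 mm high), upright tail panel 74 wide, 34 mm high. Origin: centre of the underside; nose face at x = +40, panel face at -40 mm. Starts with its nose 7 to 32 mm in front of the flange. Home: origin 45 mm past gateway, panel 5 mm past the flange.
- handle (a point): Centre of the bar of the black U handle on the carrier's tail panel. The bar runs along carrier y (40 mm overall), is 10 mm thick, 17 mm behind the panel's face and 22 mm above the bay floor. Its rear side is the place to push; the bay behind it is empty.
- tape_roll: Bystander: tape roll, 68 mm across, 20 mm high, lying on the chassis floor to the right of the bay. Origin at the centre of its underside.
- screwdriver: Bystander: screwdriver 190 mm long, lying on the bench to the left of the chassis.
- cleaner_bottle: Bystander: white bottle, 44 mm across, 110 mm high, standing on the bench to the left of the chassis. Origin at the centre of its underside.
- screw_pot: Bystander: small grey bowl, 64 mm across, 35 mm high, on the bench to the right of the chassis. Origin at the centre of its underside.
Mind the look-alikes: they are no part of the job. What is shaped like the carrier but orange or yellow is not meant.

How it is judged:
On the way, in this order (a step that is already met when the one before it is completed fails the run):
1. the gate is held open by a finger before the carrier's nose enters the gateway (value of joint gate above 0.6 rad and contact force between the fingers and gate above 0.3 N and x of carrier in the frame of gateway below -0.04 m), for 0.1 s.
2. the carrier is half-way through the gateway, pushed by a finger while a finger holds the gate open (value of joint gate above 0.6 rad and contact force between the fingers and gate above 0.3 N and contact force between the fingers and carrier above 0.1 N and x of carrier in the frame of gateway between 0 and 0.035 m), for 0.1 s.
At the end, for the whole second after the job is handed in: The carrier stands flat in its guides, within 3 mm of fully home against the red connector, at rest, and the gate has closed (below 0.05 rad) behind it (x of carrier in the frame of gateway above 0.042 m and z of carrier in the frame of gateway below 0.003 m and angle between carrier's own z axis and vertical below 0.05 rad and value of joint gate below 0.05 rad and linear speed of carrier below 0.01 m/s); the robot touches nothing.
It fails at once if the gate presses on the carrier (more than 1 N) (contact force between gate and carrier above 1 N).
It fails at once if the carrier is lifted or tipped (z of carrier in the frame of gateway above 0.006 m or angle between carrier's own z axis and vertical above 0.12 rad).
It fails at once if a bystander is moved by more than 15 mm (distance of any of tape_roll, screwdriver, cleaner_bottle, screw_pot from where it was at the start of the episode above 0.015 m).
It also fails if it takes over 42 s, if anything falls off the work surface, if the arm or the gripper's body presses on something with over 40 N, if the wrist force passes 120 N, or if a joint passes its speed limit or range.

## Working session

There is one attempt and no reset: what is moved stays moved. The work goes in short steps, Python scripts to look and compute and a tool call to move; the robot and the scene stay as the last step left them, time stands still between calls to the robot, and variables do not carry over. Pictures are saved under pics/ and viewed, and the job is handed in when it is done.

Besides the shell and the picture viewer there is one more tool, called after "Request:" as name([rows], argument=value, ...), one row to a line, values as JSON. apply_moves: Moves the arm, as the interface text tells. Its arguments: {"type":"object","properties":{"moves":{"type":"array"}},"required":["moves"]}

```bash
mkdir -p pics; ls; python3 - <<'E'
from plant import *
import cv2,numpy as np
for n in("scene","top"):
    im,d=camera(n); cv2.imwrite(f"pics/{n}0.png",im); np.save(f"pics/{n}0.npy",d); p=camera_params(n); print(n,np.round(p["K"],1).tolist(),np.round(p["pose"],3).tolist())
s=read_state(); print({k:np.round(v,3).tolist() for k,v in s.items()})
E
```

```text
pics
scene [[451.5, 0.0, 280.4], [0.0, 451.5, 204.6], [0.0, 0.0, 1.0]] [[-0.537, 0.716, -0.447, 1.104], [0.844, 0.445, -0.301, 0.347], [-0.017, -0.539, -0.842, 0.913], [0.0, 0.0, 0.0, 1.0]]
top [[479.9, 0.0, 283.3], [0.0, 479.9, 212.0], [0.0, 0.0, 1.0]] [[0.018, -1.0, 0.022, 0.616], [-1.0, -0.018, -0.005, 0.077], [0.005, -0.022, -1.0, 0.886], [0.0, 0.0, 0.0, 1.0]]
{'time': 0.1, 'joint_pos': [1.158, 0.241, 0.004, 1.335, 0.0, 1.571], 'joint_velocities': [0.001, -0.001, 0.004, 0.001, 0.001, -0.001], 'effort': [-0.002, -37.314, 25.301, 0.011, -0.0, 0.0], 'eef_pos': [0.2, 0.457, 0.205], 'tcp_rot': [0.693, -0.145, 0.145, -0.691], 'wrist_force': [0.229, 1.626, 0.224], 'moment': [0.012, 0.002, 0.046], 'finger_gap': 0.086}
```

View pics/scene0.png

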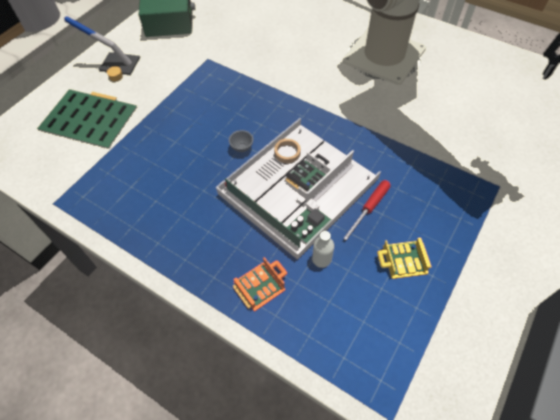

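View pics/top0.png

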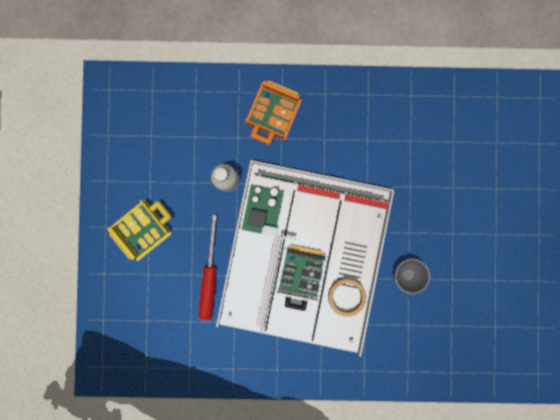

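The top view shows the chassis at about pixels (220–392, 160–353), with its bay pointing up and slightly to the right. The carrier is at (302,272), the handle at (296,303), the gate at about x=270, and the screwdriver and bottle to the left. I'll enlarge it.

```bash
python3 - <<'E'
import cv2
im=cv2.imread("pics/top0.png")
cv2.imwrite("pics/top0z.png",cv2.resize(im[150:360,205:405],None,fx=2.85,fy=2.85,interpolation=cv2.INTER_CUBIC))
im=cv2.imread("pics/scene0.png")
cv2.imwrite("pics/scene0z.png",cv2.resize(im[110:270,205:400],None,fx=3.7,fy=3.7,interpolation=cv2.INTER_CUBIC))
E
```

```text
(no output)
```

View pics/top0z.png

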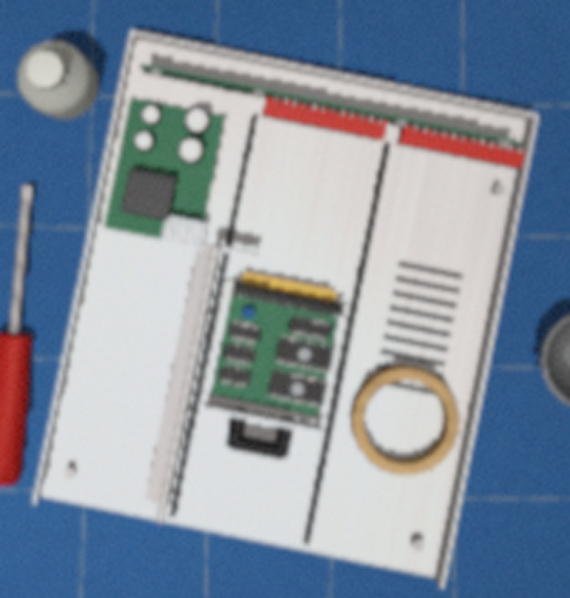

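View pics/scene0z.png

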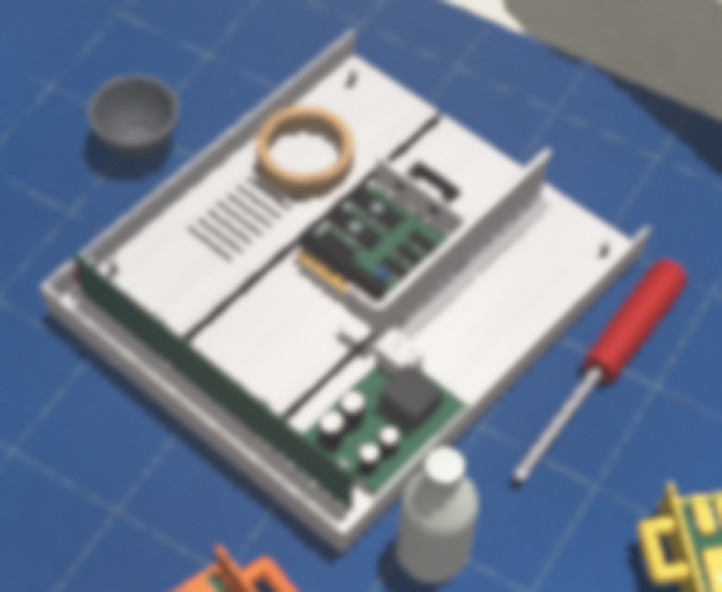

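The enlarged views show the gate plate upright, left of the carrier, and the grey-black flange tip at zoom (238,238). The two black guide strips and the red connector block (325,118) are also clear. I'll fit the chassis frame from the strips and the connector, and get the carrier from its handle.

```bash
cat > h.py <<'E'
import numpy as np,cv2
from plant import *
from scipy.spatial.transform import Rotation as R
def ray(n,uv,z):
    p=camera_params(n);K=np.array(p["K"]);T=np.array(p["pose"])
    uv=np.atleast_2d(uv).astype(float)
    d=np.c_[(uv-K[:2,2])/[K[0,0],K[1,1]],np.ones(len(uv))]@T[:3,:3].T
    o=T[:3,3]; return o+d*((z-o[2])/d[:,2])[:,None]
E
python3 - <<'E'
from h import *
im=cv2.imread("pics/top0.png").astype(int); mx=im.max(2)
# right strip: between zoom pts
z2p=lambda p:np.array(p)/2.85+[205,150]-0.5*(1-1/2.85)
def strip(a,b,z):
    a,b=z2p(a),z2p(b); P=[]
    for v in range(int(min(a[1],b[1]))+2,int(max(a[1],b[1]))-2):
        u0=a[0]+(b[0]-a[0])*(v-a[1])/(b[1]-a[1]); us=np.arange(int(u0)-4,int(u0)+6)
        w=np.clip(170-mx[v,us],0,None).astype(float)
        if w.sum()>60: P.append([(w*us).sum()/w.sum(),v])
    W=ray("top",P,z)[:,:2]
    c=cv2.fitLine(W.astype(np.float32),2,0,.01,.01).ravel(); d=c[:2]*np.sign(c[0]); return d,c[2:],len(P),P
r=strip((387,150),(370,230),.018); r2=strip((387,143),(308,540),.018); l=strip((252,118),(235,220),.018)
for s in(r,r2,l): print(np.degrees(np.arctan2(s[0][1],s[0][0])),s[1],s[2])
d=r2[0];n=np.array([-d[1],d[0]])
print("strip sep",(l[1]-r2[1])@n)
# red connector
b,g,rr=im[...,0],im[...,1],im[...,2]
m=((rr>140)&(g<90)&(b<90)).astype(np.uint8); k,lab,st,cc=cv2.connectedComponentsWithStats(m)
for i in range(1,k):
    if st[i,4]>15: print(i,st[i],cc[i])
E
```

```text
-10.409177 [ 0.630548   -0.02517689] 24
-10.646607 [ 0.5345883  -0.00696669] 136
-10.767576 [0.6437746  0.05992371] 29
strip sep 0.08591117
44 [298 184  41  14 221] [317.81447964 190.86425339]
46 [346 194  43  15 226] [366.62831858 201.10619469]
47 [199 268  15  52 536] [206.10261194 293.82835821]
```

```bash
python3 - <<'E'
from h import *
yaw=np.radians(-10.65); d=np.array([np.cos(yaw),np.sin(yaw)]); n=np.array([-d[1],d[0]])
c0=(ray("top",[[0,0]],.018)[0,:2]*0)
mid_n=((np.array([.5345883,-.00696669])@n)+(np.array([.6437746,.05992371])@n))/2
print("centreline n",mid_n)
z2p=lambda p:np.array(p)/2.85+[205,150]-0.5*(1-1/2.85)
def show(name,p,z):
    w=ray("top",[z2p(p)],z)[0,:2]; print(name,np.round(w@d,4),np.round(w@n-mid_n,4))
for q in [(75,510),(120,518),(250,545),(380,572)]: show("front",q,.01)
for q in [(131,30),(537,115)]: show("back corner",q,.035)
for q in [(265,117),(325,130),(383,138)]: show("red low edge z10",q,.01); show(" z20",q,.02)
D=np.load("pics/top0.npy")
p=camera_params("top");K=np.array(p["K"]);T=np.array(p["pose"])
v,u=np.mgrid[0:420,0:560]
X=np.stack([(u-K[0,2])/K[0,0]*D,(v-K[1,2])/K[1,1]*D,D],-1)@T[:3,:3].T+T[:3,3]
s=X[...,:2]@d; t=X[...,:2]@n-mid_n; z=X[...,2]
np.savez("pics/xyz.npz",s=s,t=t,z=z)
# profile along centre line, and gate
for tc in(0,-.02,.03):
    m=(abs(t-tc)<.003)&(s>.3)&(s<.75)
    o=np.argsort(s[m]); print(tc,[(round(a,3),round(b*1000)) for a,b in zip(s[m][o][::3],z[m][o][::3])])
E
```

```text
centreline n 0.13490846906140674
front 0.3842 0.1038
front 0.3851 0.0747
front 0.385 -0.0099
front 0.3849 -0.0945
back corner 0.6888 0.1292
back corner 0.6882 -0.1296
red low edge z10 0.6544 0.0359
 z20 0.6537 0.0361
red low edge z10 0.654 -0.0035
 z20 0.6533 -0.0029
red low edge z10 0.6565 -0.041
 z20 0.6558 -0.0399
0 [(np.float64(0.301), 0), (np.float64(0.302), -1), (np.float64(0.304), -1), (np.float64(0.306), 0), (np.float64(0.307), -1), (np.float64(0.309), 2), (np.float64(0.311), -1), (np.float64(0.312), -2), (np.float64(0.315), -1), (np.float64(0.316), -1), (np.float64(0.318), -2), (np.float64(0.318), -1), (np.float64(0.321), 0), (np.float64(0.323), 1), (np.float64(0.324), 0), (np.float64(0.326), 1), (np.float64(0.328), 1), (np.float64(0.33), 0), (np.float64(0.331), 3), (np.float64(0.333), 1), (np.float64(0.335), -1), (np.float64(0.336), 2), (np.float64(0.339), 2), (np.float64(0.34), 2), (np.float64(0.341), -1), (np.float64(0.344), 2), (np.float64(0.345), -1), (np.float64(0.346), 0), (np.float64(0.348), 0), (np.float64(0.35), -2), (np.float64(0.352), 0), (np.float64(0.353), 0), 
[... 18133 characters left out ...]
1), (np.float64(0.7), 2), (np.float64(0.701), 2), (np.float64(0.703), 0), (np.float64(0.705), 0), (np.float64(0.707), 2), (np.float64(0.709), 0), (np.float64(0.711), -3), (np.float64(0.712), 3), (np.float64(0.714), 2), (np.float64(0.716), 1), (np.float64(0.718), 1), (np.float64(0.719), 3), (np.float64(0.722), 3), (np.float64(0.723), 1), (np.float64(0.725), 1), (np.float64(0.726), -2), (np.float64(0.728), 0), (np.float64(0.729), 1), (np.float64(0.731), 1), (np.float64(0.734), -1), (np.float64(0.735), 1), (np.float64(0.736), 3), (np.float64(0.737), 2), (np.float64(0.74), 0), (np.float64(0.741), 1), (np.float64(0.743), 0), (np.float64(0.745), -2), (np.float64(0.747), 3), (np.float64(0.748), 0)]
```

```bash
cat >> h.py <<'E'
yaw=np.radians(-10.65); RC=R.from_euler('z',yaw)
d=np.array([np.cos(yaw),np.sin(yaw)]); n=np.array([-d[1],d[0]])
O=np.r_[0.5395*d+0.1349*n,0]
def st(quiet=0):
    s=read_state(); Rt=R.from_quat(s["tcp_rot"]); p=RC.inv().apply(np.array(s["eef_pos"])-O)*1000
    A=(RC.inv()*Rt).as_matrix()
    print("t",round(s["time"],2),"chassis mm",np.round(p,1),"F",np.round(RC.inv().apply(s["wrist_force"]),1),"gap",round(s["finger_gap"]*1000,1)); 
    if not quiet: print("tool axes in chassis:\n",np.round(A,3),"\nq",np.round(s["joint_pos"],2))
    return s,Rt,p
def to(x,y,z,sg):
    s,Rt,p=st(1)
    T=RC*R.from_matrix(np.array([[ -sg,0,0],[0,0,sg],[0,-1,0]]))
    rv=(Rt.inv()*T).as_rotvec(); l=Rt.inv().apply(RC.apply(np.array([x,y,z])-p))
    print("turn",np.round(rv,3),"linear mm",np.round(l,1),"det",np.linalg.det(T.as_matrix()))
E
python3 - <<'E'
from h import *
st(); to(-120,-20,120,1); to(-120,-20,120,-1); print(O)
E
```

```text
t 0.1 chassis mm [-427.2  351.7  204.7] F [-0.1  1.6  0.2] gap 85.6
tool axes in chassis:
 [[ 0.974 -0.     0.225]
 [-0.225 -0.002  0.974]
 [-0.    -1.    -0.002]] 
q [1.16 0.24 0.   1.34 0.   1.57]
t 0.1 chassis mm [-427.2  351.7  204.7] F [-0.1  1.6  0.2] gap 85.6Traceback (most recent call last):
  File "<stdin>", line 2, in <module>
  File "h.py", line 20, in to
    T=RC*R.from_matrix(np.array([[ -sg,0,0],[0,0,sg],[0,-1,0]]))
         ~~~~~~~~~~~~~^^^^^^^^^^^^^^^^^^^^^^^^^^^^^^^^^^^^^^^^^^
  File "scipy/spatial/transform/_rotation.pyx", line 1143, in scipy.spatial.transform._rotation.Rotation.from_matrix
ValueError: Non-positive determinant (left-handed or null coordinate frame) in rotation matrix 0: [[-1.  0.  0.]
 [ 0.  0.  1.]
 [ 0. -1.  0.]].
```

```bash
sed -i 's/\[\[ -sg,0,0\]/[[sg,0,0]/' h.py; python3 - <<'E'
from h import *
to(-122,-20,140,1)
E
```

```text
t 0.1 chassis mm [-427.2  351.7  204.7] F [-0.1  1.6  0.2] gap 85.6
turn [ 0.002 -0.227 -0.   ] linear mm [ 381.    65.2 -293.4] det 1.0000000000000004
```

Request:
apply_moves([
  {"turn":[0,-0.113,0],"linear":[0,0,0],"grip":0.48},
  {"turn":[0,-0.114,0],"linear":[0,0,0],"grip":0.48},
  {"turn":[0,0,0],"linear":[0.038,0,-0.046],"grip":0.48},
  {"turn":[0,0,0],"linear":[0.038,0,-0.046],"grip":0.48},
  {"turn":[0,0,0],"linear":[0.038,0,-0.046],"grip":0.48},
  {"turn":[0,0,0],"linear":[0.038,0,-0.046],"grip":0.48},
  {"turn":[0,0,0],"linear":[0.038,0,-0.046],"grip":0.48},
  {"turn":[0,0,0],"linear":[0.038,0,-0.046],"grip":0.48},
])

```text
time: 1.1
eef_pos: [0.3788, 0.1394, 0.202]
tcp_rot: [0.707, -0.06, 0.058, -0.702]
wrist_force: [1.5, 0.5, -0.9]
finger_gap: 0.044
```

```bash
python3 - <<'E'
from h import *
st();to(-122,-20,140,1)
E
```

```text
t 1.1 chassis mm [-193.    72.1  202. ] F [ 1.4  0.7 -0.9] gap 44.0
tool axes in chassis:
 [[ 1.    -0.002 -0.019]
 [ 0.019 -0.007  1.   ]
 [-0.002 -1.    -0.007]] 
q [ 0.36  0.06 -0.22  1.3  -0.    0.52]
t 1.1 chassis mm [-193.    72.1  202. ] F [ 1.4  0.7 -0.9] gap 44.0
turn [ 0.007  0.019 -0.002] linear mm [ 69.4  62.5 -93. ] det 1.0000000000000004
```

Request:
apply_moves([
  {"turn":[0.007,0.019,0],"linear":[0.035,0,-0.036],"grip":0.48},
  {"turn":[0,0,0],"linear":[0.036,0,-0.036],"grip":0.48},
  {"turn":[0,0,0],"linear":[0,0.045,0],"grip":0.48},
  {"turn":[0,0,0],"linear":[0,0.045,0],"grip":0.48},
  {"turn":[0,0,0],"linear":[0,0.02,0],"grip":0.48},
  {"turn":[0,0,0],"linear":[0,0,0],"grip":0.48},
])

```text
time: 1.85
eef_pos: [0.4385, 0.0476, 0.088]
tcp_rot: [-0.703, 0.071, -0.069, 0.704]
wrist_force: [-0.2, 0.4, 0.6]
finger_gap: 0.0448
```

```bash
python3 - <<'E'
from h import *
st();to(-122,0,80,1)
for n_ in("scene","top"):
    im,D=camera(n_); cv2.imwrite(f"pics/{n_}1.png",cv2.resize(im[80:300,180:430],None,fx=2.7,fy=2.7,interpolation=cv2.INTER_CUBIC))
E
```

```text
t 1.85 chassis mm [-117.3   -7.1   88. ] F [-0.3  0.4  0.6] gap 44.8
tool axes in chassis:
 [[ 1.    -0.002  0.012]
 [-0.012  0.     1.   ]
 [-0.002 -1.     0.   ]] 
q [ 0.11  0.22 -0.35  1.01  0.    0.31]
t 1.85 chassis mm [-117.3   -7.1   88. ] F [-0.3  0.4  0.6] gap 44.8
turn [-0.    -0.012 -0.002] linear mm [-4.8  8.   7. ] det 1.0000000000000004
```

View pics/scene1.png

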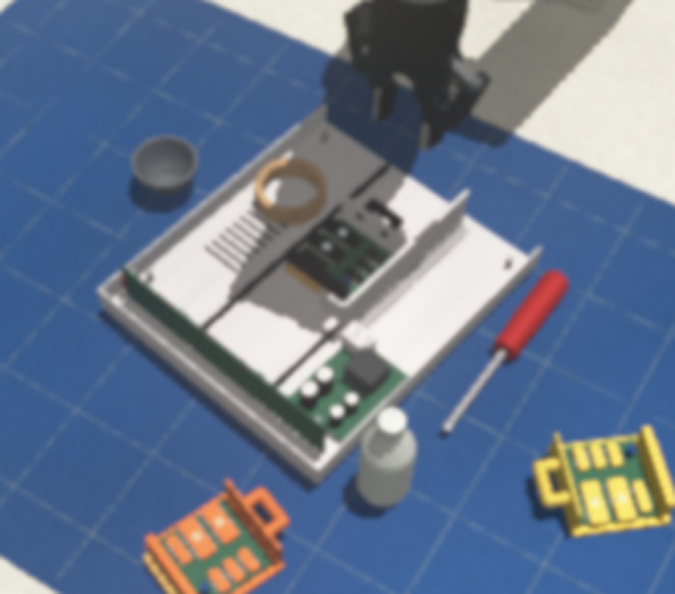

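The gripper is above the bay behind the handle, with the fingers inside the gate. The screwdriver, bottle, tape roll and screw pot are undisturbed. The finger knuckle at (485,80) sits well above gate height. Next I lower it.

Request:
apply_moves([
  {"turn":[0,-0.012,0],"linear":[-0.006,0,0.006],"grip":0.48},
  {"turn":[0,0,0],"linear":[-0.001,0.025,0.001],"grip":0.48},
  {"turn":[0,0,0],"linear":[0,0.02,0],"grip":0.48},
  {"turn":[0,0,0],"linear":[0,0.01,0],"grip":0.48},
  {"turn":[0,0,0],"linear":[0,0,0],"grip":0.48},
])

```text
time: 2.58
eef_pos: [0.4396, 0.0595, 0.0396]
tcp_rot: [-0.702, 0.059, -0.069, 0.706]
wrist_force: [-0.0, -0.9, 0.5]
finger_gap: 0.0443
```

```bash
python3 - <<'E'
from h import *
st();to(-120,8,25.5,1)
E
```

```text
t 2.58 chassis mm [-118.5    4.8   39.6] F [ 0.2 -0.9  0.5] gap 44.3
tool axes in chassis:
 [[ 1.     0.014 -0.005]
 [ 0.005  0.006  1.   ]
 [ 0.014 -1.     0.006]] 
q [ 0.13  0.27 -0.43  0.86  0.    0.31]
t 2.58 chassis mm [-118.5    4.8   39.6] F [ 0.2 -0.9  0.5] gap 44.3
turn [-0.006  0.005  0.014] linear mm [-1.7 14.1  3.1] det 1.0000000000000004
```

Request:
apply_moves([
  {"turn":[-0.006,0,0.014],"linear":[-0.002,0.012,0],"grip":0.48},
  {"turn":[0,0,0],"linear":[0,0.004,0.003],"grip":0.48},
  {"turn":[0,0,0],"linear":[0,0,0],"grip":0.48},
])

```text
time: 2.95
eef_pos: [0.4398, 0.0635, 0.0241]
tcp_rot: [-0.704, 0.063, -0.065, 0.704]
wrist_force: [0.1, 0.4, -0.2]
finger_gap: 0.0442
```

```bash
python3 - <<'E'
from h import *
st();to(-120,29.5,25.5,1)
for n_ in("scene","top"):
    im,D=camera(n_); cv2.imwrite(f"pics/{n_}2.png",cv2.resize(im[120:320,200:400],None,fx=2.9,fy=2.9,interpolation=cv2.INTER_CUBIC))
E
```

```text
t 2.95 chassis mm [-119.     8.8   24.1] F [ 0.   0.4 -0.2] gap 44.2
tool axes in chassis:
 [[ 1.     0.002 -0.005]
 [ 0.005  0.001  1.   ]
 [ 0.002 -1.     0.001]] 
q [ 0.14  0.3  -0.43  0.83  0.    0.32]
t 2.95 chassis mm [-119.     8.8   24.1] F [ 0.   0.4 -0.2] gap 44.2
turn [-0.001  0.005  0.002] linear mm [-0.9 -1.3 20.7] det 1.0000000000000004
```

View pics/scene2.png

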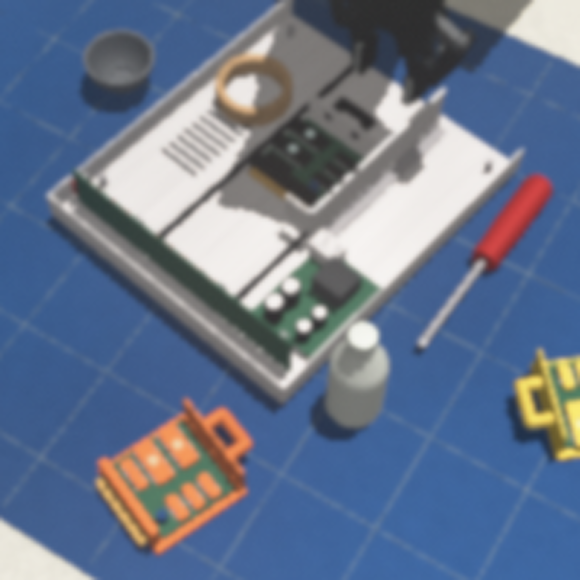

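View pics/top2.png

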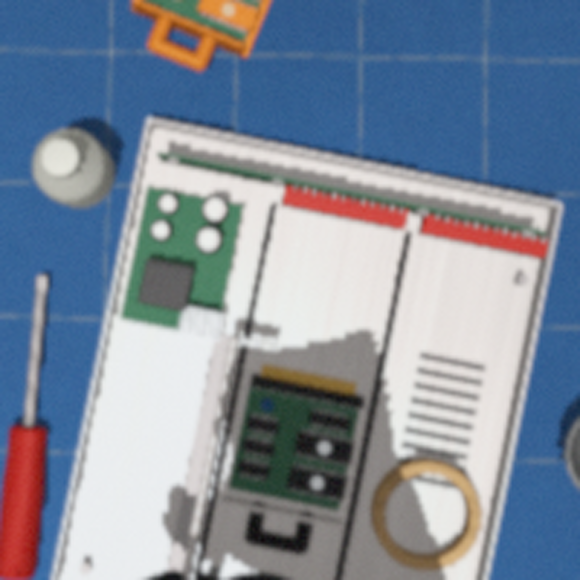

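The gripper is down behind the handle, with nothing disturbed and the gate still upright. Now I swing the gate outward.

Request:
apply_moves([
  {"turn":[0,0.003,0],"linear":[-0.001,-0.001,0.006],"grip":0.48},
  {"turn":[0,0,0],"linear":[0,-0.001,0.007],"grip":0.48},
  {"turn":[0,0,0],"linear":[0,0,0.006],"grip":0.48},
  {"turn":[0,0,0],"linear":[0,0,0.004],"grip":0.48},
  {"turn":[0,0,0],"linear":[0,0,0],"grip":0.48},
])

```text
time: 3.68
eef_pos: [0.4429, 0.0865, 0.0266]
tcp_rot: [0.705, -0.065, 0.066, -0.703]
wrist_force: [-0.7, -2.9, 0.5]
finger_gap: 0.0444
```

```bash
python3 - <<'E'
from h import *
st();to(-120,29.5,25,1)
for n_ in("scene","top"):
    im,D=camera(n_); np.save(f"pics/{n_}3.npy",D); cv2.imwrite(f"pics/{n_}3.png",cv2.resize(im[120:320,200:400],None,fx=2.9,fy=2.9,interpolation=cv2.INTER_CUBIC))
D=np.load("pics/top3.npy");p=camera_params("top");K=np.array(p["K"]);T=np.array(p["pose"])
v,u=np.mgrid[0:420,0:560]
X=np.stack([(u-K[0,2])/K[0,0]*D,(v-K[1,2])/K[1,1]*D,D],-1)@T[:3,:3].T+T[:3,3]
C=RC.inv().apply(X.reshape(-1,3)-O)*1000
m=(abs(C[:,0]+20)<25)&(C[:,1]>42)&(C[:,1]<100)
for a in range(42,100,3):
    k=m&(C[:,1]>=a)&(C[:,1]<a+3); print(a,np.round(np.median(C[k,2]),1) if k.sum() else None,end="; ")
E
```

```text
t 3.67 chassis mm [-120.2   32.    26.6] F [-0.2 -3.   0.5] gap 44.4
tool axes in chassis:
 [[ 1.     0.002 -0.001]
 [ 0.001 -0.002  1.   ]
 [ 0.002 -1.    -0.002]] 
q [ 0.19  0.31 -0.41  0.85 -0.    0.38]
t 3.67 chassis mm [-120.2   32.    26.6] F [-0.2 -3.   0.5] gap 44.4
turn [0.002 0.001 0.002] linear mm [ 0.2  1.6 -2.5] det 1.0000000000000004
42 17.7; 45 12.1; 48 19.1; 51 28.2; 54 37.8; 57 48.6; 60 57.0; 63 57.4; 66 9.9; 69 10.4; 72 10.0; 75 9.8; 78 9.6; 81 10.5; 84 10.0; 87 9.6; 90 9.4; 93 10.1; 96 9.8; 99 10.0;
```

View pics/scene3.png

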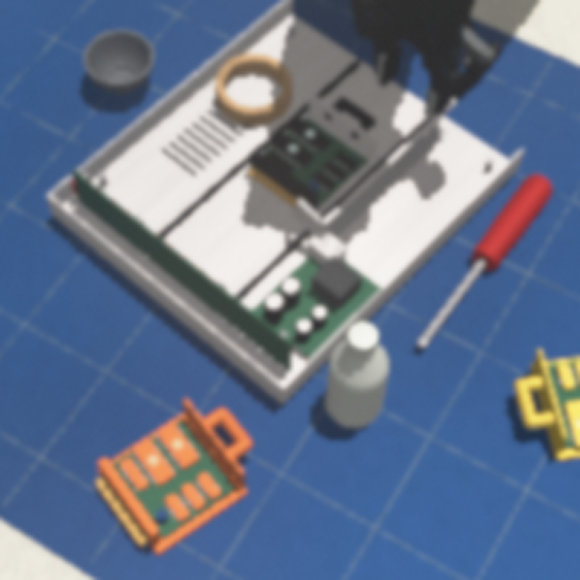

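View pics/top3.png

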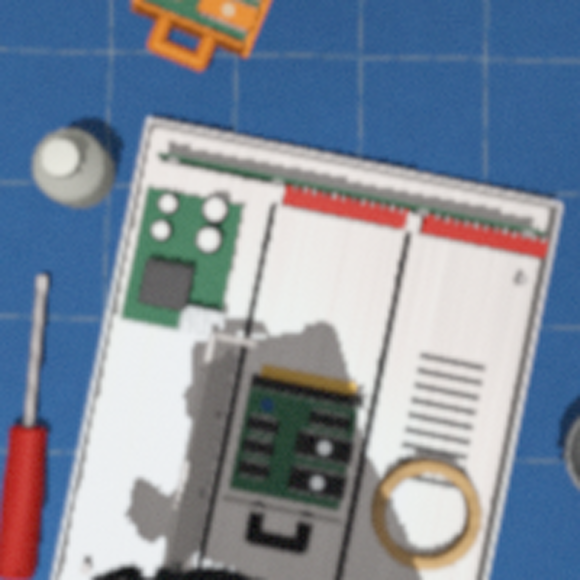

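The gate is at about 0.33 rad: its edge sits at chassis y≈64, and the flange has risen at (225,340). The fingertips are thinner than I assumed. I'll open the jaws to about 62 mm, which pushes the gate further out and centres the other finger on the handle.

Request:
apply_moves([
  {"turn":[0,0,0],"linear":[0,0.003,0],"grip":0.4},
  {"turn":[0,0,0],"linear":[0,0.002,0],"grip":0.34},
  {"turn":[0,0,0],"linear":[0,0,0],"grip":0.28},
  {"turn":[0,0,0],"linear":[0,0,0],"grip":0.28},
])

```text
time: 4.28
eef_pos: [0.443, 0.086, 0.0215]
tcp_rot: [0.705, -0.065, 0.067, -0.703]
wrist_force: [0.4, -1.7, 0.6]
finger_gap: 0.0616
```

```bash
cat > g.py <<'E'
from h import *
def look(tag,x0=-20):
    for n_ in("scene","top"):
        im,D=camera(n_); cv2.imwrite(f"pics/{n_}{tag}.png",cv2.resize(im[120:320,200:400],None,fx=2.9,fy=2.9,interpolation=cv2.INTER_CUBIC))
    p=camera_params("top");K=np.array(p["K"]);T=np.array(p["pose"])
    v,u=np.mgrid[0:420,0:560]
    X=np.stack([(u-K[0,2])/K[0,0]*D,(v-K[1,2])/K[1,1]*D,D],-1)@T[:3,:3].T+T[:3,3]
    C=RC.inv().apply(X.reshape(-1,3)-O)*1000
    m=(abs(C[:,0]-x0)<25)&(C[:,1]>42)&(C[:,1]<100)
    for a in range(42,100,3):
        k=m&(C[:,1]>=a)&(C[:,1]<a+3); print(a,np.round(np.median(C[k,2]),1) if k.sum() else None,end="; ")
    print()
E
python3 - <<'E'
from g import *
st();look(4)
E
```

```text
t 4.28 chassis mm [-120.    31.5   21.5] F [ 0.7 -1.6  0.6] gap 61.6
tool axes in chassis:
 [[ 1.     0.003  0.   ]
 [-0.    -0.002  1.   ]
 [ 0.003 -1.    -0.002]] 
q [ 0.19  0.32 -0.42  0.83 -0.    0.38]
42 17.9; 45 11.9; 48 17.5; 51 22.2; 54 28.0; 57 33.7; 60 39.4; 63 44.9; 66 50.4; 69 54.1; 72 52.5; 75 9.9; 78 9.9; 81 10.1; 84 10.3; 87 9.7; 90 10.3; 93 10.3; 96 9.9; 99 10.8;
```

View pics/scene4.png

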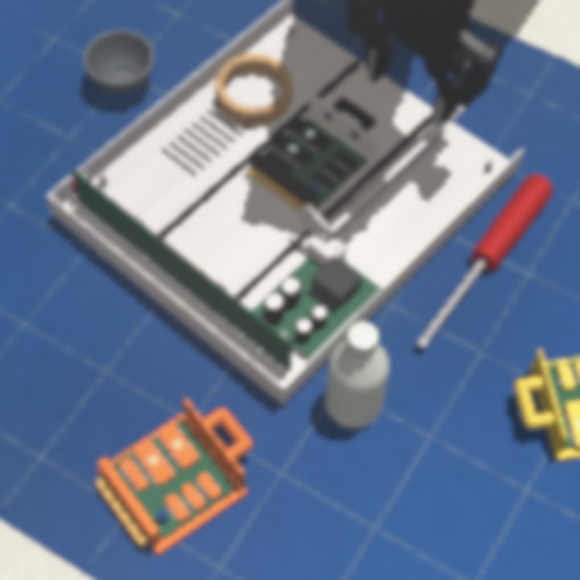

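View pics/top4.png

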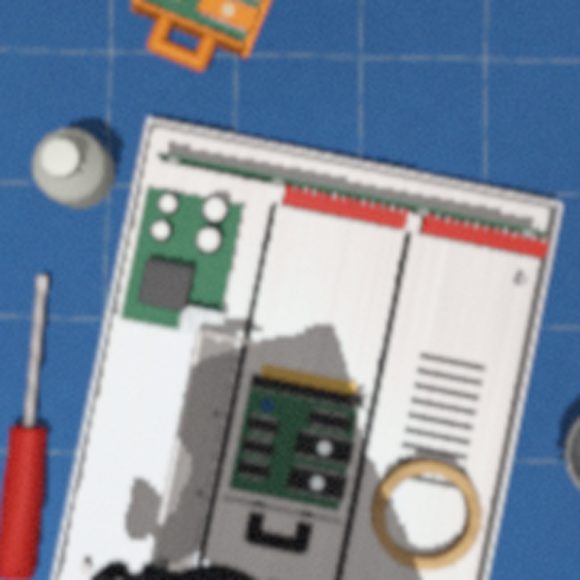

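```bash
python3 - <<'E'
from h import *
im,D=camera("scene"); cv2.imwrite("pics/fing4.png",cv2.resize(im[95:215,290:410],None,fx=5,fy=5,interpolation=cv2.INTER_CUBIC))
p=camera_params("scene");K=np.array(p["K"]);T=np.array(p["pose"])
v,u=np.mgrid[0:420,0:560]
X=np.stack([(u-K[0,2])/K[0,0]*D,(v-K[1,2])/K[1,1]*D,D],-1)@T[:3,:3].T+T[:3,3]
C=RC.inv().apply(X.reshape(-1,3)-O).reshape(420,560,3)*1000
np.save("pics/C4.npy",C)
mx=im.max(2)
m=(mx<75)&(C[...,0]>-140)&(C[...,0]<-98)&(C[...,2]>20)
for z in range(20,120,6):
    k=m&(C[...,2]>=z)&(C[...,2]<z+6)
    ys=np.sort(C[k][:,1])
    print(z,np.round(ys[::max(1,len(ys)//14)]).astype(int).tolist())
E
```

```text
20 [-746, -739, -736, -735, -731, -723, -722, -718, -715, -711, -42, -41, 565, 566, 566, 567]
26 [-742, -739, -736, -733, -732, -731, -730, -726, -724, -723, -721, -720, -718, -713, -712, 566, 567]
32 [-744, -739, -731, -731, -729, -727, -724, -723, -718, -718, -715, -711, -704, 566, 566]
38 [-738, -736, -733, -732, -731, -731, -728, -725, -724, -720, -719, -716, -715, -713, 565, 565, 566, 567]
44 [-741, -738, -735, -733, -730, -729, -728, -726, -722, -720, -720, -718, -716, -713, -708, 565, 566]
50 [-742, -739, -734, -732, -730, -729, -728, -724, -720, -719, -711, -1, 565, 566, 566]
56 [-742, -738, -731, -730, -726, -723, -718, -716, -715, -712, -1, 0, 565, 566, 567]
62 [-740, -735, -733, -730, -729, -725, -720, -720, -719, -716, -714, -712, -4, -2, -1, 0, 0, 71, 567]
68 [-743, -738, -733, -731, -727, -724, -719, -710, -3, -1, 0, 1, 70, 565, 566]
74 [-742, -733, -730, -728, -723, -720, -718, -715, -710, -15, -10, -1, -1, 0, 73, 74, 565, 566]
80 [-737, -733, -719, -715, -5, -3, -2, -1, 0, 0, 68, 72, 74, 75, 565, 566]
86 [-10, -5, -3, -2, -1, -1, -1, 0, 0, 68, 75, 565, 566, 567, 567]
92 [-19, -15, -10, -8, -5, -4, -2, -2, -2, -2, -1, -1, 64, 69, 71, 72, 72, 74, 74, 75, 78, 78, 566, 566, 566, 567]
98 [-30, -21, -17, -15, -8, -5, 63, 65, 66, 69, 70, 72, 74, 85]
104 [-32, -27, -24, -21, -20, -19, -16, -13, -6, 61, 66, 69, 71, 73, 76, 86, 92]
110 [-32, -26, -24, -22, -21, -2, 64, 66, 67, 68, 68, 84, 88, 90, 92, 94]
116 [-31, -24, -22, 0, 9, 54, 57, 58, 61, 63, 64, 65, 66, 66, 82, 88, 94]
```

View pics/fing4.png

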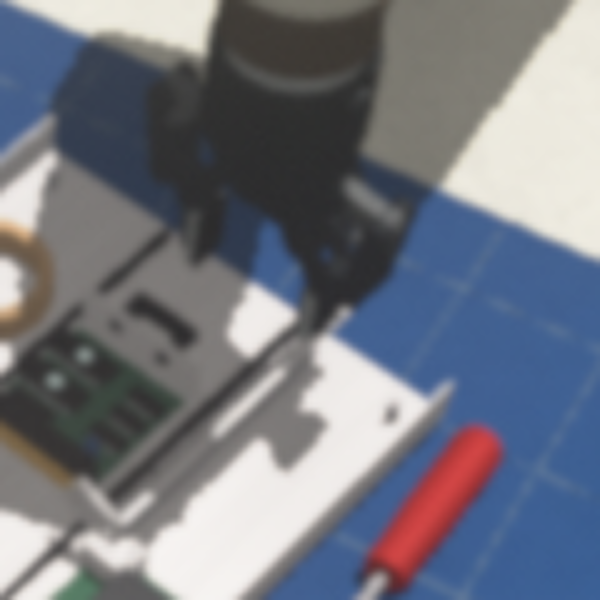

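```bash
python3 - <<'E'
import numpy as np
C=np.load("pics/C4.npy")
m=(C[...,0]>-140)&(C[...,0]<-90)&(C[...,2]>14)
for z in range(14,76,4):
    for nm,a,b in(("B",-30,30),("A",54,100)):
        k=m&(C[...,2]>=z)&(C[...,2]<z+4)&(C[...,1]>a)&(C[...,1]<b)
        q=C[k]
        print(z,nm,len(q),np.round(q[:14:1,:2]).astype(int).tolist())
E
```

```text
14 B 0 []
14 A 7 [[-129, 59], [-128, 66], [-109, 59], [-126, 87], [-118, 83], [-112, 88], [-104, 98]]
18 B 0 []
18 A 0 []
22 B 0 []
22 A 0 []
26 B 0 []
26 A 1 [[-124, 55]]
30 B 4 [[-90, -14], [-91, -4], [-93, 16], [-91, 18]]
30 A 3 [[-114, 56], [-110, 56], [-107, 56]]
34 B 8 [[-90, -14], [-93, -9], [-91, -8], [-91, -5], [-91, -1], [-93, 0], [-92, 10], [-91, 14]]
34 A 2 [[-99, 58], [-95, 58]]
38 B 0 []
38 A 0 []
42 B 0 []
42 A 3 [[-116, 62], [-112, 62], [-94, 64]]
46 B 0 []
46 A 2 [[-105, 64], [-101, 64]]
50 B 2 [[-123, -1], [-117, -2]]
50 A 18 [[-134, 71], [-122, 71], [-116, 67], [-116, 70], [-110, 68], [-112, 70], [-114, 71], [-107, 68], [-112, 71], [-104, 68], [-106, 71], [-102, 72], [-95, 66], [-98, 69]]
54 B 6 [[-127, -1], [-125, 0], [-120, -2], [-114, -1], [-116, 1], [-112, -2]]
54 A 11 [[-135, 70], [-137, 71], [-129, 72], [-125, 72], [-112, 67], [-115, 73], [-108, 70], [-104, 70], [-97, 69], [-99, 71], [-93, 70]]
58 B 7 [[-129, 0], [-118, -1], [-121, 0], [-109, -6], [-108, -2], [-111, -1], [-108, -2]]
58 A 6 [[-109, 62], [-113, 68], [-110, 65], [-111, 67], [-112, 69], [-107, 67
[... 291 characters left out ...]
-108, 0]]
66 A 10 [[-110, 61], [-122, 75], [-107, 63], [-108, 65], [-112, 70], [-113, 72], [-109, 67], [-112, 74], [-115, 75], [-109, 73]]
70 B 14 [[-113, -13], [-113, -11], [-124, -1], [-126, 1], [-117, -1], [-120, 0], [-109, -7], [-113, -1], [-117, -1], [-107, -5], [-108, -3], [-109, -1], [-113, -1], [-107, 0]]
70 A 13 [[-125, 75], [-109, 61], [-112, 67], [-114, 68], [-119, 73], [-122, 74], [-109, 64], [-109, 66], [-110, 69], [-112, 70], [-118, 74], [-108, 68], [-114, 75]]
74 B 9 [[-114, -15], [-128, -1], [-113, -14], [-123, 0], [-119, -1], [-108, -7], [-113, -1], [-108, -3], [-109, -1]]
74 A 8 [[-122, 73], [-114, 68], [-121, 74], [-107, 64], [-109, 66], [-114, 71], [-111, 73], [-114, 74]]
```

```bash
python3 - <<'E'
from h import *
p=camera_params("scene");K=np.array(p["K"]);T=np.linalg.inv(np.array(p["pose"]))
def pr(c):
    w=RC.apply(np.array(c)/1000)+O; q=T[:3,:3]@w+T[:3,3]; q=K@q; return q[:2]/q[2]
for c in [(-109,0,21),(-109,0,27),(-109,0,35),(-109,0,50),(-109,0,70),(-97,0,32),(-109,75,50),(-109,65,30)]:
    print(c,np.round((pr(c)-[290,95])*5))
E
```

```text
(-109, 0, 21) [189. 309.]
(-109, 0, 27) [190. 301.]
(-109, 0, 35) [191. 291.]
(-109, 0, 50) [193. 272.]
(-109, 0, 70) [196. 245.]
(-97, 0, 32) [175. 309.]
(-109, 75, 50) [314. 354.]
(-109, 65, 30) [293. 368.]
```

The depth data and projections show the fingertips at z≈50 mm, well above the reported TCP at 21 mm. The finger is holding the gate only near its top edge. I'll go lower in small steps, watching the force and measuring again.

Request:
apply_moves([
  {"turn":[0,0,0],"linear":[0,0.005,-0.001],"grip":0.28},
  {"turn":[0,0,0],"linear":[0,0.005,-0.001],"grip":0.28},
  {"turn":[0,0,0],"linear":[0,0.003,0],"grip":0.28},
])

```text
time: 4.8
eef_pos: [0.4449, 0.0864, 0.0095]
tcp_rot: [-0.703, 0.063, -0.067, 0.706]
wrist_force: [-0.1, -1.1, 2.9]
finger_gap: 0.0615
```

```bash
cat > f.py <<'E'
from h import *
def fing(tag):
    im,D=camera("scene"); cv2.imwrite(f"pics/fing{tag}.png",cv2.resize(im[95:215,290:410],None,fx=5,fy=5,interpolation=cv2.INTER_CUBIC))
    p=camera_params("scene");K=np.array(p["K"]);T=np.array(p["pose"])
    v,u=np.mgrid[0:420,0:560]
    X=np.stack([(u-K[0,2])/K[0,0]*D,(v-K[1,2])/K[1,1]*D,D],-1)@T[:3,:3].T+T[:3,3]
    C=RC.inv().apply(X.reshape(-1,3)-O).reshape(420,560,3)*1000
    s,Rt,p=st(1)
    m=(abs(C[...,0]-p[0])<15)&(C[...,1]>-20)&(C[...,1]<15)&(C[...,2]>15)
    q=C[m]; q=q[np.argsort(q[:,2])][:10]; print("B lowest pts",np.round(q).astype(int).tolist())
E
python3 - <<'E'
from f import *
from g import look
fing(5); look(5)
E
```

```text
t 4.85 chassis mm [-118.4   32.     9.1] F [ 0.6 -0.5  2.7] gap 61.3
B lowest pts [[-113, -1, 39], [-124, -1, 41], [-116, 0, 41], [-120, 0, 42], [-127, 0, 42], [-116, -1, 44], [-108, 0, 45], [-111, 0, 46], [-118, 0, 47], [-122, 0, 47]]
42 17.8; 45 11.6; 48 17.0; 51 20.5; 54 23.5; 57 28.2; 60 31.2; 63 34.9; 66 39.3; 69 43.6; 72 47.0; 75 49.7; 78 48.8; 81 10.0; 84 10.2; 87 10.2; 90 9.9; 93 10.2; 96 9.8; 99 10.8;
```

View pics/fing5.png

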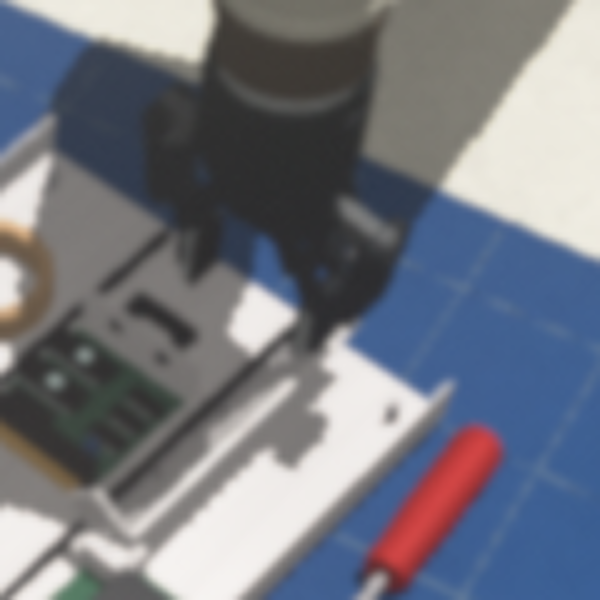

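Request:
apply_moves([
  {"turn":[0,0,0],"linear":[-0.001,0.004,-0.002],"grip":0.28},
  {"turn":[0,0,0],"linear":[-0.001,0.004,-0.002],"grip":0.28},
  {"turn":[0,0,0],"linear":[0,0.001,0],"grip":0.28},
])

```text
time: 5.32
eef_pos: [0.4427, 0.0822, 0.0003]
tcp_rot: [-0.703, 0.063, -0.068, 0.705]
wrist_force: [-1.4, -1.0, 5.8]
finger_gap: 0.0614
```

```bash
python3 - <<'E'
from f import *
from g import look
fing(6); look(6); st()
E
```

```text
t 5.38 chassis mm [-119.6   27.7    0.3] F [-0.5 -1.2  5.8] gap 61.5
B lowest pts [[-128, -4, 15], [-127, -5, 31], [-119, -5, 31], [-121, -4, 33], [-119, -6, 34], [-110, -5, 35], [-108, -6, 36], [-126, -5, 36], [-122, -5, 36], [-113, -4, 37]]
42 17.5; 45 12.4; 48 17.1; 51 19.2; 54 22.2; 57 25.6; 60 29.0; 63 32.0; 66 35.3; 69 38.2; 72 42.2; 75 45.1; 78 47.4; 81 46.0; 84 9.6; 87 10.3; 90 9.6; 93 10.0; 96 10.2; 99 9.8; 
t 5.47 chassis mm [-119.6   27.6    0.4] F [0.6 0.  5.3] gap 61.5
tool axes in chassis:
 [[ 1.     0.007 -0.001]
 [ 0.001  0.004  1.   ]
 [ 0.007 -1.     0.004]] 
q [ 0.18  0.35 -0.45  0.77  0.    0.37]
```

View pics/fing6.png

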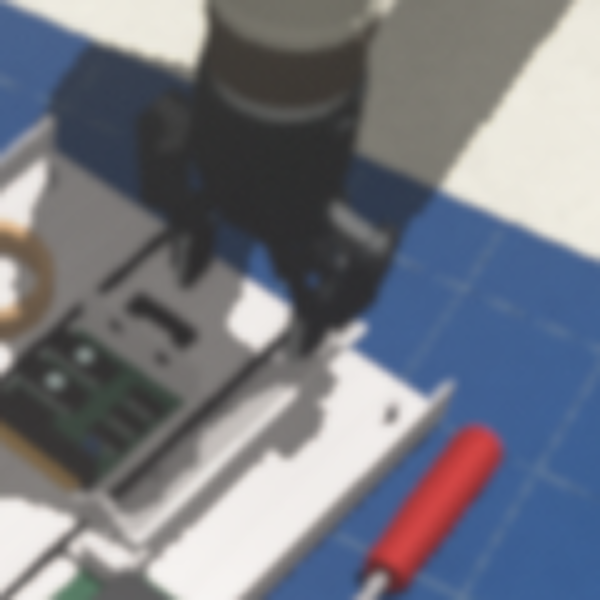

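View pics/top6.png

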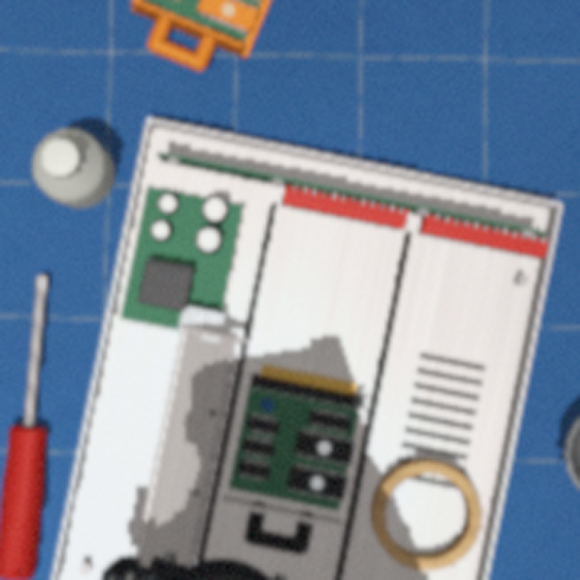

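Request:
apply_moves([
  {"turn":[0,0,0],"linear":[0,0.002,0.0015],"grip":0.28},
  {"turn":[0,0,0],"linear":[0,0.001,0.001],"grip":0.28},
  {"turn":[0,0,0],"linear":[0,0,0],"grip":0.28},
])

```text
time: 5.85
eef_pos: [0.4432, 0.0849, -0.0025]
tcp_rot: [-0.703, 0.063, -0.068, 0.706]
wrist_force: [0.0, -0.8, 4.7]
finger_gap: 0.0616
```

```bash
python3 - <<'E'
from f import *
from g import look
fing(7); look(7); st()
E
```

```text
t 5.9 chassis mm [-119.6   30.4   -2.4] F [-0.3 -1.9  5.1] gap 61.5
B lowest pts [[-120, -2, 29], [-128, -3, 29], [-110, -7, 29], [-123, -2, 30], [-117, -3, 30], [-119, -2, 33], [-109, -4, 33], [-110, -1, 35], [-122, -1, 35], [-126, -2, 35]]
42 17.4; 45 13.0; 48 16.4; 51 18.2; 54 20.3; 57 22.4; 60 24.1; 63 27.4; 66 29.2; 69 32.1; 72 34.0; 75 36.2; 78 38.9; 81 40.8; 84 41.9; 87 9.7; 90 9.8; 93 9.8; 96 10.1; 99 10.7; 
t 6.0 chassis mm [-119.7   30.3   -2.4] F [-0.3 -1.3  4.9] gap 61.7
tool axes in chassis:
 [[ 1.     0.007 -0.   ]
 [ 0.     0.005  1.   ]
 [ 0.007 -1.     0.005]] 
q [ 0.19  0.35 -0.45  0.76  0.    0.37]
```

The gate is at about 0.92 rad, with the tips at z≈28 mm, which is handle-bar height. I approach the handle and start to push.

Request:
apply_moves([
  {"turn":[0,0,0.003],"linear":[0.006,0,0],"grip":0.28},
  {"turn":[0,0,0],"linear":[0.006,0,0],"grip":0.28},
  {"turn":[0,0,0],"linear":[0.006,0,0],"grip":0.28},
  {"turn":[0,0,0],"linear":[0.006,0,0],"grip":0.28},
  {"turn":[0,0,0],"linear":[0.006,0,0],"grip":0.28},
])

```text
time: 6.62
eef_pos: [0.463, 0.0778, -0.0052]
tcp_rot: [-0.704, 0.071, -0.06, 0.704]
wrist_force: [-8.4, -0.9, 10.0]
finger_gap: 0.0614
```

```bash
python3 - <<'E'
from f import *
from g import look
fing(8); look(8); st()
E
```

```text
t 6.67 chassis mm [-98.1  27.1  -5.3] F [-5.1 -2.9  6.9] gap 61.4
B lowest pts [[-101, -6, 27], [-104, -6, 28], [-96, -5, 28], [-91, -4, 30], [-97, -6, 30], [-107, -5, 31], [-92, -6, 31], [-100, -6, 31], [-104, -6, 32], [-85, 0, 34]]
42 18.0; 45 12.2; 48 16.5; 51 17.6; 54 19.7; 57 22.4; 60 24.2; 63 27.0; 66 29.0; 69 31.0; 72 33.3; 75 35.7; 78 37.9; 81 40.1; 84 41.7; 87 10.6; 90 9.3; 93 10.2; 96 10.0; 99 10.4; 
t 6.78 chassis mm [-98.1  27.1  -5.3] F [-6.1 -2.6  5.9] gap 61.3
tool axes in chassis:
 [[ 1.    -0.015 -0.001]
 [ 0.001 -0.001  1.   ]
 [-0.015 -1.    -0.001]] 
q [ 0.16  0.4  -0.38  0.8   0.    0.35]
```

View pics/fing8.png

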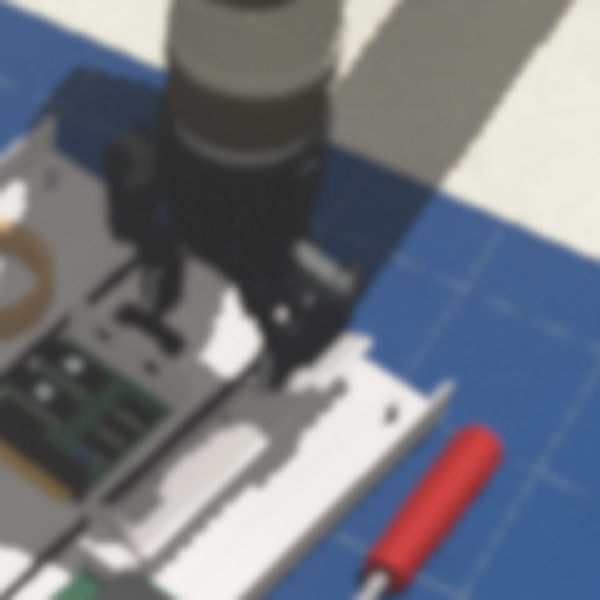

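View pics/top8.png

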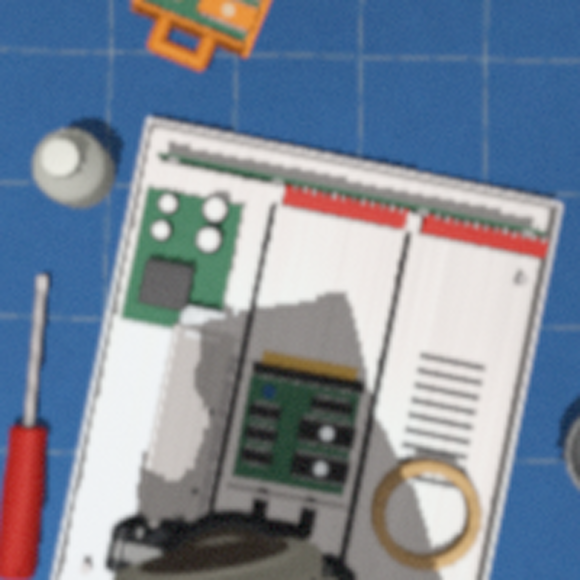

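Request:
apply_moves([
  {"turn":[0,0,-0.012],"linear":[0.006,-0.002,0.001],"grip":0.28},
  {"turn":[0,0,-0.003],"linear":[0.006,-0.001,0.001],"grip":0.28},
  {"turn":[0,0,-0.003],"linear":[0.006,0,0.001],"grip":0.28},
  {"turn":[0,0,-0.003],"linear":[0.006,0,0],"grip":0.28},
])

```text
time: 7.28
eef_pos: [0.4768, 0.0739, -0.0058]
tcp_rot: [0.706, -0.071, 0.06, -0.702]
wrist_force: [-8.3, 0.1, 10.3]
finger_gap: 0.0613
```

```bash
python3 - <<'E'
from f import *
from g import look
fing(9); look(9); st()
E
```

```text
t 7.33 chassis mm [-83.8  25.7  -5.8] F [-7.3 -3.9  5.9] gap 61.4
B lowest pts [[-91, -8, 26], [-81, -6, 29], [-85, -6, 30], [-75, -7, 30], [-87, -8, 30], [-77, -5, 30], [-79, -7, 30], [-83, -7, 31], [-92, -6, 31], [-71, 12, 35]]
42 358.8; 45 356.9; 48 355.7; 51 355.5; 54 349.3; 57 346.7; 60 310.8; 63 28.3; 66 29.3; 69 32.4; 72 33.8; 75 36.1; 78 38.2; 81 40.3; 84 41.0; 87 11.2; 90 10.0; 93 10.2; 96 9.9; 99 9.4; 
t 7.42 chassis mm [-83.8  25.7  -5.9] F [-7.2 -3.1  6.7] gap 61.3
tool axes in chassis:
 [[ 1.    -0.014  0.   ]
 [-0.001 -0.009  1.   ]
 [-0.014 -1.    -0.009]] 
q [ 0.16  0.42 -0.34  0.82 -0.    0.34]
```

View pics/top9.png

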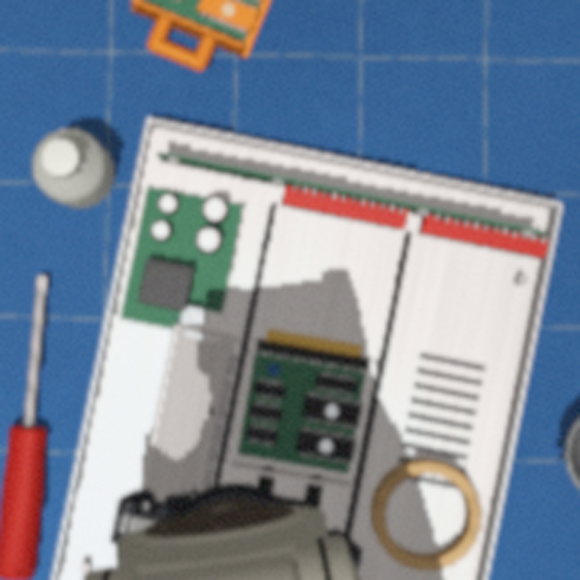

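Request:
apply_moves([
  {"turn":[0.005,0,-0.014],"linear":[0.007,-0.002,0.002],"grip":0.28},
  {"turn":[0.003,0,-0.006],"linear":[0.007,-0.001,0.001],"grip":0.28},
  {"turn":[0.002,0,-0.005],"linear":[0.007,-0.001,0.001],"grip":0.28},
  {"turn":[0.002,0,-0.004],"linear":[0.007,-0.001,0.001],"grip":0.28},
  {"turn":[0.001,0,-0.003],"linear":[0.007,-0.0005,0.001],"grip":0.28},
])

```text
time: 8.05
eef_pos: [0.498, 0.0693, -0.0055]
tcp_rot: [0.706, -0.071, 0.062, -0.702]
wrist_force: [-9.8, -1.6, 8.2]
finger_gap: 0.0614
```

```bash
python3 - <<'E'
from f import *
from g import look
look(10,5); st()
E
```

```text
42 335.7; 45 324.2; 48 19.2; 51 19.6; 54 21.8; 57 22.8; 60 25.2; 63 28.3; 66 30.3; 69 32.5; 72 34.9; 75 37.1; 78 39.7; 81 42.0; 84 42.4; 87 10.8; 90 10.1; 93 9.9; 96 10.2; 99 9.8; 
t 8.15 chassis mm [-61.9  25.2  -5.5] F [-6.1 -3.   6.7] gap 61.6
tool axes in chassis:
 [[ 1.    -0.01   0.002]
 [-0.002 -0.007  1.   ]
 [-0.01  -1.    -0.007]] 
q [ 0.14  0.45 -0.29  0.84 -0.    0.33]
```

View pics/top10.png

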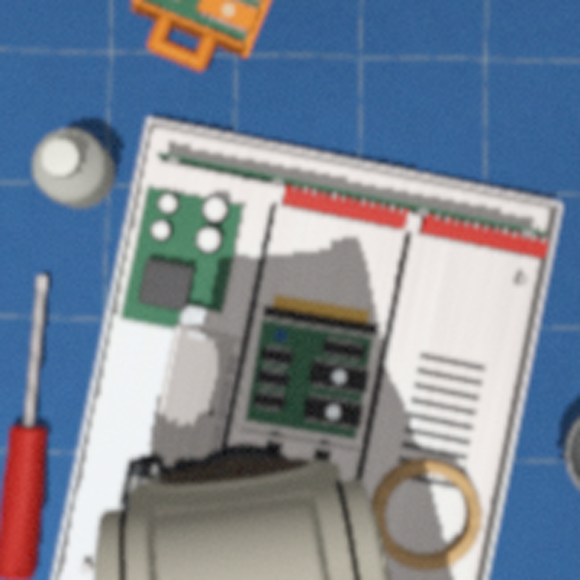

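View pics/scene10.png

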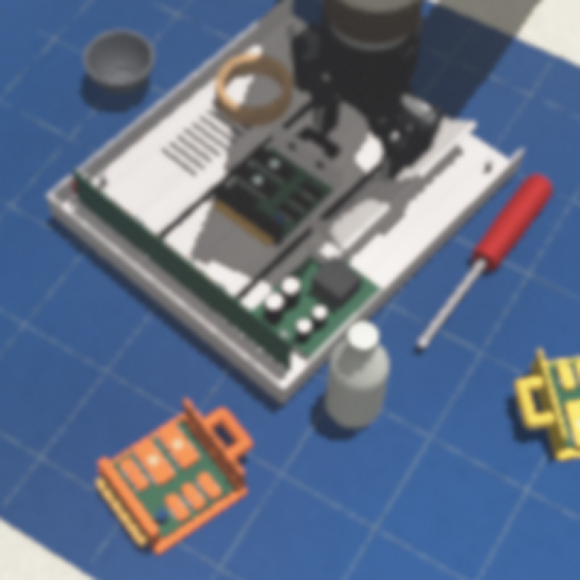

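The nose is past the flange plane, the gate is at about 0.89 rad and the carrier is straight. I keep pushing.

Request:
apply_moves([
  {"turn":[0.005,0,-0.012],"linear":[0.007,-0.001,0.002],"grip":0.28},
  {"turn":[0.002,0,-0.005],"linear":[0.007,-0.001,0.0015],"grip":0.28},
  {"turn":[0.002,0,-0.005],"linear":[0.007,-0.001,0.001],"grip":0.28},
  {"turn":[0.002,0,-0.004],"linear":[0.007,-0.001,0.001],"grip":0.28},
  {"turn":[0.002,0,-0.004],"linear":[0.007,-0.001,0.001],"grip":0.28},
  {"turn":[0.002,0,-0.004],"linear":[0.007,-0.001,0.001],"grip":0.28},
])

```text
time: 8.9
eef_pos: [0.5209, 0.0649, -0.0056]
tcp_rot: [0.705, -0.073, 0.061, -0.703]
wrist_force: [-9.4, 0.3, 10.1]
finger_gap: 0.0618
```

```bash
python3 - <<'E'
from f import *
from g import look
look(11,5); st()
E
```

```text
42 446.1; 45 445.6; 48 444.5; 51 443.6; 54 441.7; 57 441.1; 60 440.6; 63 436.5; 66 444.9; 69 446.3; 72 445.0; 75 442.5; 78 433.0; 81 42.4; 84 43.0; 87 9.8; 90 9.8; 93 10.1; 96 10.8; 99 9.4; 
t 9.0 chassis mm [-38.6  25.1  -5.6] F [-7.7 -3.2  6.5] gap 61.7
tool axes in chassis:
 [[ 1.    -0.015  0.004]
 [-0.004 -0.006  1.   ]
 [-0.015 -1.    -0.006]] 
q [ 0.12  0.49 -0.23  0.87 -0.    0.31]
```

View pics/top11.png

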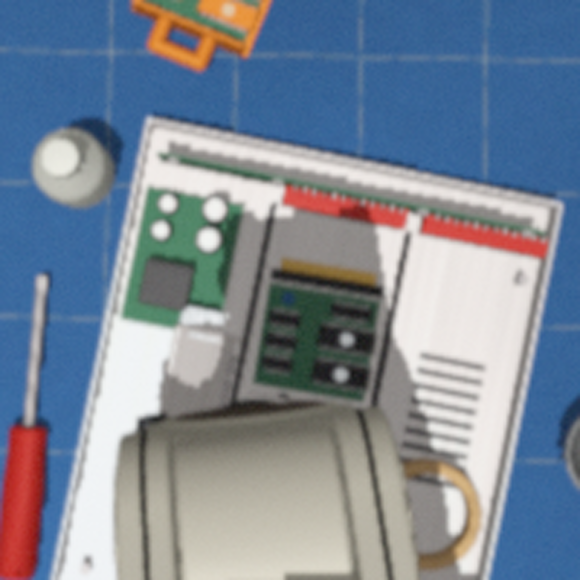

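View pics/scene11.png

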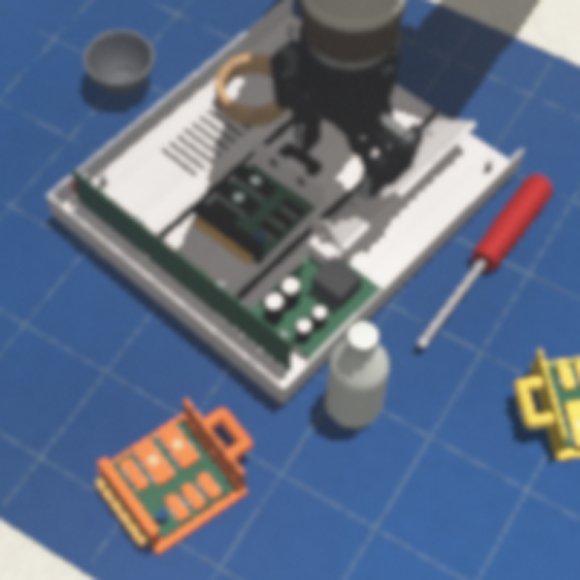

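Request:
apply_moves([
  {"turn":[0.004,0.002,-0.015],"linear":[0.007,-0.001,0.002],"grip":0.28},
  {"turn":[0.002,0.001,-0.006],"linear":[0.007,-0.001,0.0015],"grip":0.28},
  {"turn":[0.002,0.001,-0.006],"linear":[0.007,-0.001,0.001],"grip":0.28},
  {"turn":[0.002,0.001,-0.005],"linear":[0.007,-0.001,0.001],"grip":0.28},
  {"turn":[0.002,0,-0.005],"linear":[0.007,-0.001,0.001],"grip":0.28},
  {"turn":[0.002,0,-0.005],"linear":[0.007,-0.001,0.001],"grip":0.28},
])

```text
time: 9.75
eef_pos: [0.5443, 0.0605, -0.0057]
tcp_rot: [0.705, -0.074, 0.065, -0.703]
wrist_force: [-10.0, -0.7, 9.7]
finger_gap: 0.0615
```

```bash
python3 - <<'E'
from f import *
from g import look
look(12,5); st()
E
```

```text
42 462.9; 45 462.2; 48 461.8; 51 460.0; 54 459.8; 57 459.9; 60 464.6; 63 463.6; 66 463.9; 69 461.5; 72 456.7; 75 451.1; 78 438.7; 81 42.0; 84 42.5; 87 9.0; 90 10.1; 93 10.1; 96 10.7; 99 10.3; 
t 9.85 chassis mm [-14.8  25.1  -5.7] F [-7.2 -2.   6.3] gap 61.2
tool axes in chassis:
 [[ 1.    -0.011  0.011]
 [-0.011 -0.004  1.   ]
 [-0.011 -1.    -0.004]] 
q [ 0.11  0.52 -0.17  0.89 -0.    0.31]
```

View pics/top12.png

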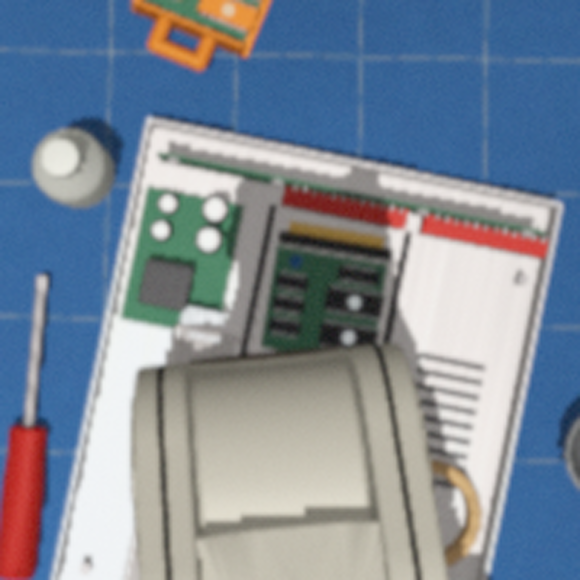

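View pics/scene12.png

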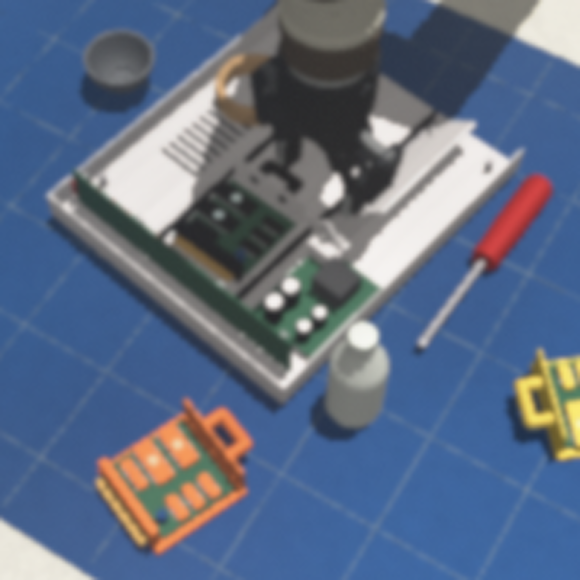

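Request:
apply_moves([
  {"turn":[0.003,-0.006,-0.012],"linear":[0.007,-0.001,0.002],"grip":0.28},
  {"turn":[0.002,-0.004,-0.006],"linear":[0.007,-0.001,0.001],"grip":0.28},
  {"turn":[0.002,0,-0.006],"linear":[0.006,-0.001,0.001],"grip":0.28},
])

```text
time: 10.22
eef_pos: [0.5565, 0.0581, -0.0057]
tcp_rot: [0.705, -0.068, 0.065, -0.703]
wrist_force: [-8.8, -0.5, 6.4]
finger_gap: 0.0618
```

```bash
python3 - <<'E'
from f import *
st()
E
```

```text
t 10.22 chassis mm [-3.4 25.  -5.7] F [-8.6 -2.1  6.4] gap 61.8
tool axes in chassis:
 [[ 1.    -0.005  0.002]
 [-0.002 -0.004  1.   ]
 [-0.005 -1.    -0.004]] 
q [ 0.11  0.54 -0.14  0.9  -0.    0.29]
```

Request:
apply_moves([
  {"turn":[0.003,-0.002,-0.006],"linear":[0.006,-0.001,0.001],"grip":0.28},
  {"turn":[0.002,0,-0.005],"linear":[0.006,-0.001,0.001],"grip":0.28},
])

```text
time: 10.48
eef_pos: [0.5586, 0.0577, -0.0059]
tcp_rot: [0.704, -0.071, 0.061, -0.704]
wrist_force: [-18.7, 1.2, 16.6]
finger_gap: 0.0615
```

```bash
python3 - <<'E'
from f import *
st()
from g import look
look(13,5)
E
```

```text
t 10.47 chassis mm [-1.2 25.1 -5.9] F [-18.6  -2.3  16.6] gap 61.5
tool axes in chassis:
 [[ 1.    -0.014  0.001]
 [-0.001 -0.002  1.   ]
 [-0.014 -1.    -0.002]] 
q [ 0.1   0.55 -0.13  0.91  0.    0.29]
42 467.0; 45 466.8; 48 466.4; 51 466.7; 54 475.9; 57 475.6; 60 474.4; 63 472.5; 66 468.4; 69 463.1; 72 460.3; 75 452.7; 78 441.1; 81 None; 84 None; 87 None; 90 None; 93 None; 96 None; 99 None;
```

View pics/top13.png

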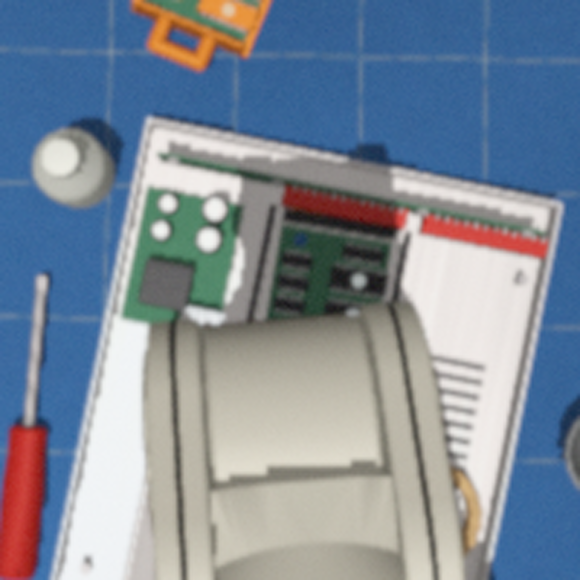

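Force rose to about 19 N and the gold edge is inside the red connector. One more gentle push should show whether it has stopped.

Request:
apply_moves([
  {"turn":[0,0,-0.01],"linear":[0.006,-0.002,0],"grip":0.28},
  {"turn":[0,0,0],"linear":[0.006,-0.001,0],"grip":0.28},
])

```text
time: 10.82
eef_pos: [0.5581, 0.0576, -0.0057]
tcp_rot: [-0.704, 0.076, -0.056, 0.704]
wrist_force: [-15.2, 3.4, 14.7]
finger_gap: 0.0615
```

```bash
python3 - <<'E'
from f import *
st()
im,D=camera("top"); cv2.imwrite("pics/conn.png",cv2.resize(im[175:240,280:350],None,fx=8,fy=8,interpolation=cv2.INTER_CUBIC))
im,D=camera("scene"); cv2.imwrite("pics/sc14.png",cv2.resize(im[130:230,240:360],None,fx=6,fy=6,interpolation=cv2.INTER_CUBIC))
E
```

```text
t 10.82 chassis mm [-1.7 24.9 -5.7] F [-15.5   0.5  14.7] gap 61.5
tool axes in chassis:
 [[ 1.    -0.029  0.001]
 [-0.002 -0.002  1.   ]
 [-0.029 -1.    -0.002]] 
q [ 0.1   0.56 -0.11  0.93  0.01  0.29]
```

View pics/conn.png

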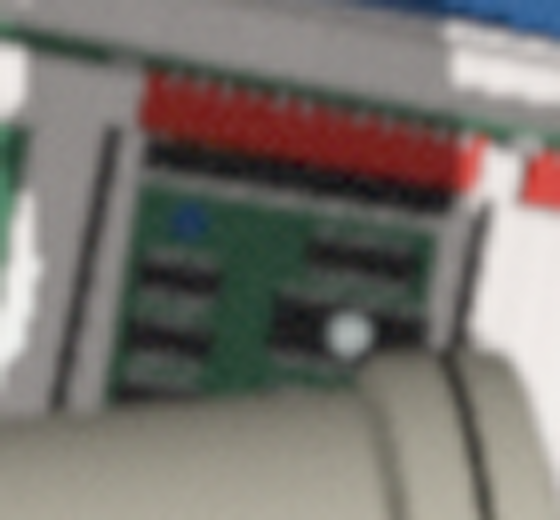

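View pics/sc14.png

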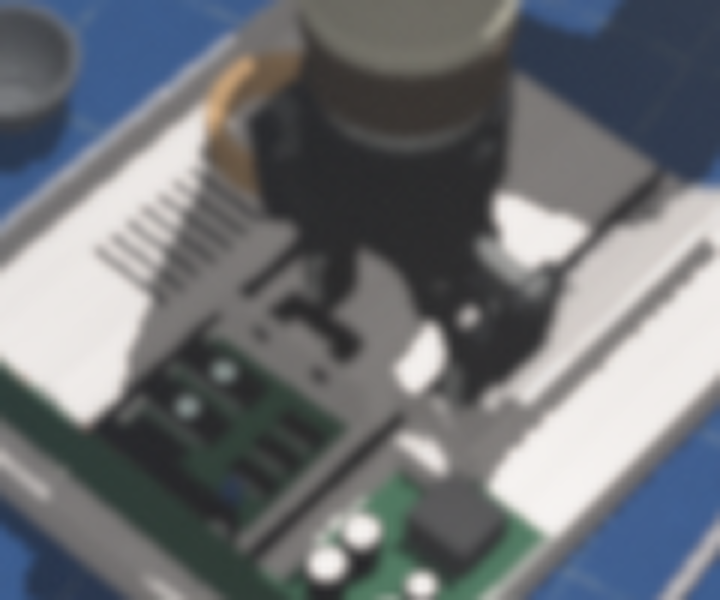

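The header is flush against the red connector face (conn.png y≈165) and pushing further gives no motion, so the carrier is home. Now I back off behind the handle and let the gate follow the finger closed.

Request:
apply_moves([
  {"turn":[0,0,-0.01],"linear":[-0.004,-0.001,0],"grip":0.28},
  {"turn":[0,0,-0.01],"linear":[-0.007,-0.001,0],"grip":0.28},
  {"turn":[0,0,-0.005],"linear":[-0.007,0,0],"grip":0.28},
  {"turn":[0,0,0],"linear":[-0.006,0,0],"grip":0.28},
])

```text
time: 11.42
eef_pos: [0.5448, 0.058, -0.0013]
tcp_rot: [0.707, -0.062, 0.074, -0.701]
wrist_force: [1.9, -3.5, 1.6]
finger_gap: 0.0615
```

```bash
python3 - <<'E'
from f import *
st(); to(-25,8,-5,1)
im,D=camera("scene"); cv2.imwrite("pics/sc15.png",cv2.resize(im[130:230,240:360],None,fx=6,fy=6,interpolation=cv2.INTER_CUBIC))
E
```

```text
t 11.43 chassis mm [-14.8  22.7  -1.3] F [ 2.5 -3.1  1.6] gap 61.5
tool axes in chassis:
 [[ 1.     0.017  0.007]
 [-0.007 -0.006  1.   ]
 [ 0.017 -1.    -0.006]] 
q [ 0.11  0.5  -0.2   0.86 -0.01  0.31]
t 11.43 chassis mm [-14.8  22.7  -1.3] F [ 2.5 -3.1  1.6] gap 61.5
turn [ 0.006 -0.007  0.017] linear mm [-10.2   3.6 -14.8] det 1.0000000000000004
```

View pics/sc15.png

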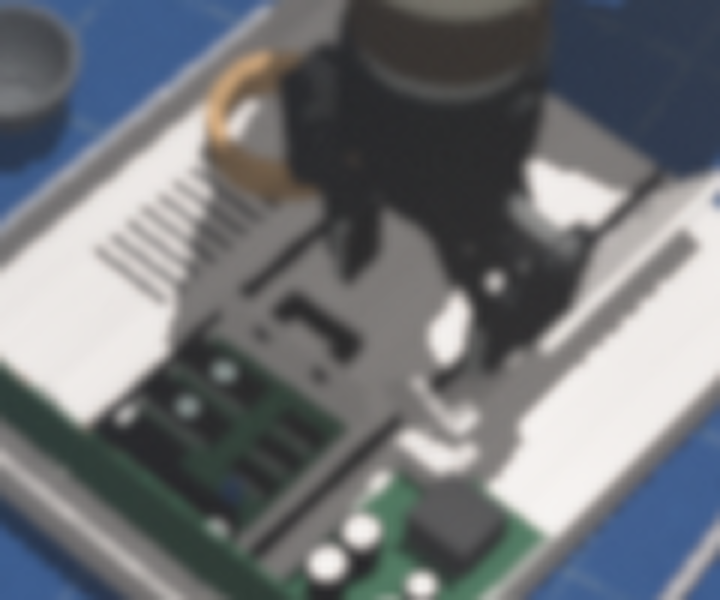

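The carrier stayed home and the finger is clear of the handle. The flange at (445,405) sits behind the tail panel. I'll close the gate gradually.

Request:
apply_moves([
  {"turn":[0,-0.003,0.006],"linear":[-0.003,0,-0.004],"grip":0.32},
  {"turn":[0,-0.003,0.005],"linear":[-0.002,0,-0.004],"grip":0.36},
  {"turn":[0,0,0.003],"linear":[0,0,-0.004],"grip":0.4},
  {"turn":[0,0,0],"linear":[0,0,-0.004],"grip":0.44},
  {"turn":[0,0,0],"linear":[0,0,-0.003],"grip":0.48},
  {"turn":[0,0,0],"linear":[0,0,-0.002],"grip":0.48},
])

```text
time: 12.22
eef_pos: [0.5321, 0.0389, -0.0033]
tcp_rot: [0.705, -0.067, 0.063, -0.703]
wrist_force: [0.9, -0.2, -0.2]
finger_gap: 0.0444
```

```bash
python3 - <<'E'
from f import *
st(); to(-25,5,0,1)
im,D=camera("scene"); cv2.imwrite("pics/sc16.png",cv2.resize(im[130:230,240:360],None,fx=6,fy=6,interpolation=cv2.INTER_CUBIC))
E
```

```text
t 12.22 chassis mm [-23.8   1.7  -3.3] F [ 0.9 -0.  -0.2] gap 44.4
tool axes in chassis:
 [[ 1.    -0.005 -0.001]
 [ 0.001 -0.004  1.   ]
 [-0.005 -1.    -0.004]] 
q [ 0.07  0.49 -0.21  0.87 -0.    0.26]
t 12.22 chassis mm [-23.8   1.7  -3.3] F [ 0.9 -0.  -0.2] gap 44.4
turn [ 0.004  0.001 -0.005] linear mm [-1.2 -3.3  3.3] det 1.0000000000000004
```

View pics/sc16.png

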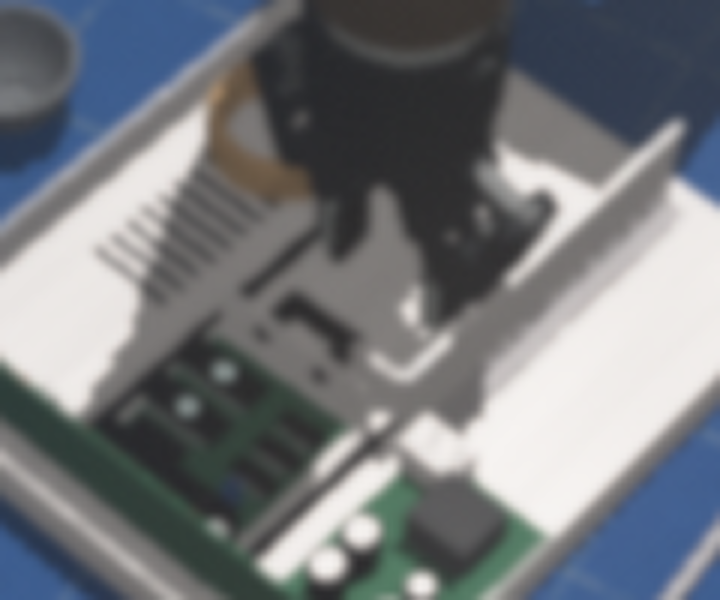

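The gate is upright, the carrier is home, and the fingers are touching nothing. I lift straight up.

Request:
apply_moves([
  {"turn":[0,0,0],"linear":[-0.002,-0.01,0],"grip":0.48},
  {"turn":[0,0,0],"linear":[-0.002,-0.03,0],"grip":0.48},
  {"turn":[0,0,0],"linear":[0,-0.05,0],"grip":0.48},
  {"turn":[0,0,0],"linear":[0,-0.06,0],"grip":0.48},
  {"turn":[0,0,0],"linear":[-0.04,-0.04,0],"grip":0.48},
  {"turn":[0,0,0],"linear":[-0.06,0,0],"grip":0.48},
  {"turn":[0,0,0],"linear":[-0.06,0,0],"grip":0.48},
  {"turn":[0,0,0],"linear":[-0.05,0,0],"grip":0.48},
  {"turn":[0,0,0],"linear":[0,0,0],"grip":0.48},
  {"turn":[0,0,0],"linear":[0,0,0],"grip":0.48},
])

```text
time: 13.52
eef_pos: [0.318, 0.0813, 0.2001]
tcp_rot: [-0.703, 0.063, -0.066, 0.705]
wrist_force: [1.1, 1.2, 0.2]
finger_gap: 0.0445
```

```bash
python3 - <<'E'
from f import *
st(1)
from g import look
look(17,-50)
im,D=camera("top")
p=camera_params("top");K=np.array(p["K"]);T=np.array(p["pose"])
v,u=np.mgrid[0:420,0:560]
X=np.stack([(u-K[0,2])/K[0,0]*D,(v-K[1,2])/K[1,1]*D,D],-1)@T[:3,:3].T+T[:3,3]
C=RC.inv().apply(X.reshape(-1,3)-O)*1000
k=(abs(C[:,1])<34)&(C[:,2]>38)&(C[:,2]<50)&(C[:,0]>25)&(C[:,0]<60); print("panel x",np.percentile(C[k,0],[5,50,95]))
k=(abs(C[:,1])<30)&(C[:,2]>36)&(C[:,2]<46)&(C[:,0]>85)&(C[:,0]<125); print("header x",np.percentile(C[k,0],[2,50,98]))
k=(C[:,2]>50)&(C[:,2]<64)&(C[:,0]>-100)&(C[:,0]<20)&(C[:,1]>40)&(C[:,1]<70);print("gate y",np.percentile(C[k,1],[5,50,95]))
E
```

```text
t 13.53 chassis mm [-242.     3.8  200.1] F [0.9 1.4 0.2] gap 44.5
42 17.7; 45 11.2; 48 59.1; 51 55.7; 54 11.2; 57 10.9; 60 10.5; 63 9.9; 66 10.1; 69 10.3; 72 9.8; 75 9.7; 78 9.8; 81 10.3; 84 10.2; 87 9.9; 90 10.1; 93 9.7; 96 10.2; 99 10.4; 
panel x [30.20252722 35.27728471 36.97405049]
header x [106.75807097 110.79842392 122.85921779]
gate y [48.37039957 50.35558249 52.32060857]
```

View pics/top17.png

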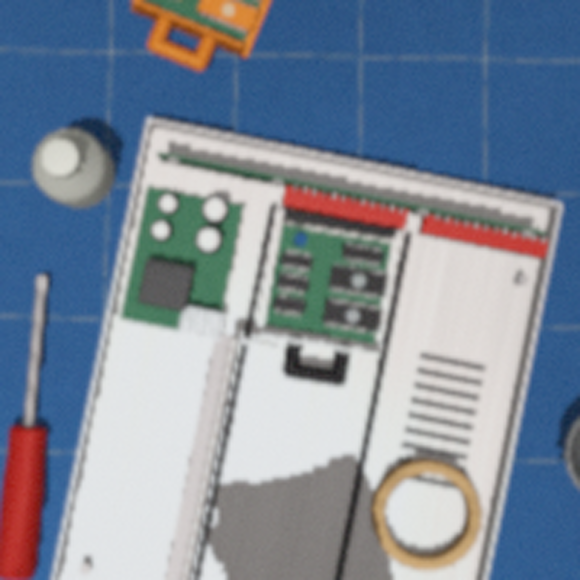

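View pics/scene17.png

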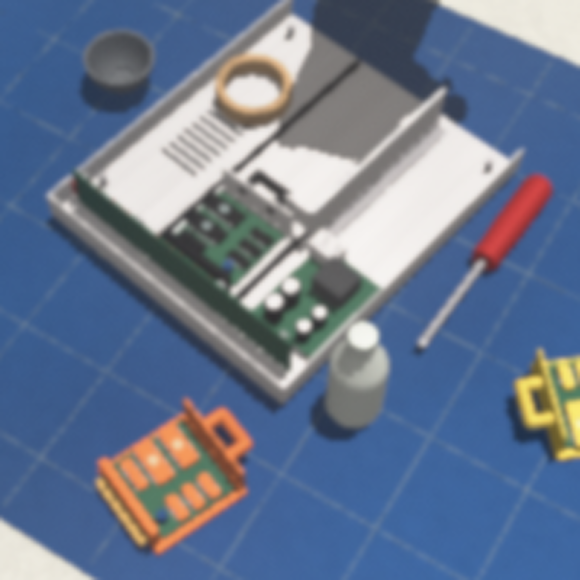

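The panel is at x≈35 mm (home), the header is flush with the connector, the gate is upright, and the bystanders look unmoved. I hand it in.

```bash
python3 -c "
from plant import *
print(close_job())"
```

```text
the job is handed in; nothing more can be done
None
```

The carrier is home against the red connector and the gate has closed behind it. I handed the job in at about 13.7 s of the 42 s allowed; no verdict came back.

**What I did:** With the jaws across the bay, one fingertip held the gate at about 0.9 rad. The other pushed the carrier's handle about 100 mm. At the end the push force rose to about 19 N, and two more pushes gave no further motion. I then backed off behind the handle, let the gate follow the finger shut, and lifted clear.

**Last checks:**
- **Carrier:** its tail panel is at chassis x ≈ 35 mm, where 35 is home, though some flange points are mixed into that reading. Its header looks flush with the connector, and it looks flat and straight.
- **Gate:** its upper edge is at y ≈ 50 mm, so it is upright.
- **Bystanders:** the tape roll, screwdriver, bottle and screw pot look unmoved; I did not measure them.
- **Robot:** it is clear of everything, and the wrist force reads only noise.

**What disagreed:**
- **Fingertip height:** the camera put the fingertips about 30 mm above the reported TCP at this jaw opening, where the brief suggested 13 mm at most. My first hold was therefore too high on the gate, and I lowered the fingers before pushing.
- **Tool drift:** the tool sank about 3 mm and pitched up to 0.03 rad under load during the push. I corrected for this as I went.
- **Late gate angle:** the arm hid most of the gate from the top camera late in the push, so I last measured its full angle about half-way. The parts still visible after that matched.

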